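Hang the utensil caddy on the kitchen rail

ROBOT

A 6-joint arm with a two-finger parallel gripper is mounted at the origin on the work surface. World frame = base frame: x ahead of the robot, y to its left, z up, the work surface at z = 0. Lengths are in m, angles in degrees, forces in N, time in s.
With the tool pointing down it reaches from about 0.375 to 0.9 m from the base axis. Payload 3.1 kg.
Tool frame: the origin (TCP) lies on the centre line of the jaws, within the pads' length; the fingertips stand 25 mm ahead of it and the grasp point (between the pads) lies 6 mm ahead of it; z points along the fingers, y is the line along which they close (so a half turn about z gives the same grasp; the last joint's range is limited). The gripper opens to 87 mm and grips with 3 to 60 N. Pads are 19 mm wide; open, the fingers measure 117 mm over their backs; the gripper's body (75 mm by 190 mm) begins 51 mm behind the grasp point.
Start: joints at [-74.399, 30.224, 82.088, -0, 67.689, -10.227], TCP at [0.272, -0.563, 0.248] pointing down, gripper open.
Joint ranges: [-176.69, 176.69], [-43.24, 126.21], [12.49, 139.97], [-82, 262], [0, 151.66], [-163.58, 163.58]. Speed limits (degrees/s): [159.86, 159.86, 180, 180, 180, 180].

INTERFACE

Orientations are given as a 3x3 rotation matrix whose columns are the frame's x, y, z axes.
In Python, from rig import read_state, capture, camera_params, hand_in gives the robot as it stands.
- The arm moves only by the tool apply_moves, never from a script. Its argument "rows" is a list of rows, each an object of numbers: "x", "y", "z": the shift along the tool's x, y, z in mm; "rx", "ry", "rz": the turn, a rotation vector about the tool's x, y, z in units of 6 degrees (1.0 is 6 degrees); "claw": the closure in counts, from 0 (fully open) to 255 (shut). A call has 1 to 10 rows; each row is the pose to reach, as a shift and turn from the pose commanded when the call began, along the tool's axes at that moment; what a row does not reach only later rows make up. A row lasts 1/8 s, in which the tool goes at most 62.5 mm and 10.7 degrees, less where a joint would pass 70% of its speed; a pose out of reach is approached as far as the arm can. A call with a gripper value outside its range is refused whole. The fingers move at their own pace and stop on an object; the grip force is fixed at half the most. Time passes only in rows, so rows that repeat a pose let the fingers close. It gives the time, the measured TCP pose, the force, the opening and the grip force at its end, in the units of the state.
- read_state(): the state, without advancing time (a new reading comes with each control period).
- capture(name): name is "side" or "top"; returns (picture, depth): 384x512x3 uint8, red, green, blue; 384x512 float32, m along the optical axis (not along the pixel's ray), 0 where there is no reading.
- camera_params(name): a dict with "fx", "fy", "cx", "cy" (pixels), "D" ([k1, k2, p1, p2, k3] as OpenCV has them; the pictures are not rectified), "xyz" and "orientation" of the camera in the world. Camera axes: x right, y up, looking along -z (the intrinsics and any distortion apply to the point x, -y, -z); pixel columns grow to the right and rows downward; lengths in m; the calibration is good to about 2 mm. A picture is of the moment at which its call begins. camera_params takes no time and is no camera call.
- hand_in(): hands the job in; it is judged then, once.
The state is a dict: "time_s": time; "joint_positions": joint angles; "qvel": joint speeds; "tau": joint torques, N m; "position": TCP position; "tcp_rot": TCP orientation; "force": force on the tool from outside, world axes, zero at the start; "moment": the same for the moment, N m; "opening": opening from 0.0 (shut) to 1.0 (fully open); "grasp_force": force on a finger pad.
Only numpy, scipy, OpenCV 4.12 (cv2) and the standard library are available. Lean on these libraries where they do the work, as an engineer would, in place of code of your own. Each camera call takes 0.05 s, during which the arm holds its last target. There are 200 camera calls.

TASK

Hang the steel utensil caddy on the brass rail: hook it over the rail in the open gap between the two little wooden shelves, then slide it along the rail, under the shelf that carries the green clip, until its hook is centred on that clip. Leave it hanging there freely and upright, and do not knock the other kitchen things out of place.

Things in the scene. Friction and masses are not known exactly. Their poses are not given: they have to be found in the camera images.
- caddy: Loose steel utensil caddy, about 240 g, standing upright. Origin: on its underside, straight below the hook's throat; z up, y along its width, +x is the way its hook reaches out. Open box 70 mm wide (y), x from -16 to +28 mm, 70 high; on its -x wall a strap (24 wide in y, x -16 to -12) rises to the hook and the grip tab. Centre of mass nearly below the throat, so it hangs level.
- caddy_tab (a point): Middle of the dark wooden grip tab above the hook: 24 mm wide (caddy's y), 14 thick (x), 48 high. It lies at x = -20, y = 0, z = 152 mm from the caddy's origin, so the tab spans 128 to 176 mm above the underside. Free on both y sides: can be taken from above across its 24 mm width.
- caddy_throat (a point): Throat of the caddy's hook, 120 mm above its underside (axes as the caddy's): lies on the rail's axis when the caddy hangs. The hook opens downward, 24 mm wide in y: strap face at x = -12, inner roof an inverted V resting on the rail, tip at x = +12 to +16 hanging to 14 mm below the throat (24 mm free between); hook top 11.5 mm above the throat.
- rack: Fixed rack. Origin on the counter below the rail's middle; z up, y along the rail, +x away from the robot. Two wooden shelves 12 mm thick, undersides 20 mm above the rail's axis, x = +8 to +78, y = +55 to +240 and -55 to -240 mm. Slim rear posts at x = 66, y = +-70 and +-225. Low tins fixed on the shelves (x 45 to 77) reach 63 mm above the rail's axis.
- rail_mid (a point): Middle of the brass rail, on its axis, 200 mm above the counter; axes as the rack's. Rail 12 mm thick, 480 long along y, on end posts at y = +-233. In the gap between the shelves (y -55 to +55) the hook can be lowered over it; under the shelves a hook already on it can slide but not be put on or lifted off. Above the rail, x below +6 mm is free all along.
- clip_green: Green clip, 24 mm wide (y), a band across the top of one of the two shelves and over its front and back edges: the mark. Fixed. Origin on the rail's axis, level along the rail with the clip's middle: where the throat must come. Axes as the rack's. The plastic itself is 6 to 80 mm from there in x and 20 to 35 mm up.
- clip_white: White clip of the same shape on the other shelf: not the mark.
- mug: White mug, 80 mm wide, 90 high; origin under its centre. Leave alone.
- mill: Dark wooden pepper mill, 54 mm wide, 170 high; origin under its centre. Leave alone.
- jar: Glass jar with a steel cap, 64 mm wide, 95 high; origin under its centre. Leave alone.
- bowl: Small blue bowl below the rail, 90 mm wide, 35 high; origin under its centre. Leave alone.
- spoon: Wooden spoon, some 200 mm long and 45 wide, lying along x on the counter to the left; origin under its middle. Leave alone.
Mind the look-alikes: they are no part of the job. What is shaped like the caddy but blue is not meant.

How it is judged (in metres and radians):
On the way, in this order (a step that is already met when the one before it is completed fails the run):
1. the caddy's hook is over the rail in the gap between the shelves (x of caddy_throat in the frame of rail_mid between -0.009 and 0.009 m and z of caddy_throat in the frame of rail_mid between -0.004 and 0.008 m and y of caddy_throat in the frame of rail_mid between -0.055 and 0.055 m), for 0.2 s.
2. the hook, still on the rail, has been slid to the green clip (x of caddy_throat in the frame of rail_mid between -0.009 and 0.009 m and z of caddy_throat in the frame of rail_mid between -0.004 and 0.008 m and y of caddy_throat in the frame of clip_green between -0.01 and 0.01 m), for 0.2 s.
At the end, for the whole second after the job is handed in: The caddy hangs on the rail by its hook (throat within 9 mm of the rail's axis to front and back, no more than 8 mm above or 4 mm below it), the rail carrying it, its hook within 10 mm of the green clip's middle along the rail, upright within 0.15 rad and at rest (all of step 2 and angle between caddy's own z axis and vertical below 0.15 rad and contact force between caddy and rack above 0.5 N and linear speed of caddy below 0.03 m/s); the robot touches nothing.
It fails at once if another kitchen thing (mug, mill, jar, bowl, spoon) is moved by more than 30 mm (distance of any of mug, mill, jar, bowl, spoon from where it was at the start of the episode above 0.03 m).
It also fails if it takes over 48 s, if anything falls off the work surface, if the arm or the gripper's body presses on something with over 40 N, if the wrist force passes 120 N, or if a joint passes its speed limit or range.

## Working session

There is one attempt and no reset: what is moved stays moved. The work goes in short steps, Python scripts to look and compute and a tool call to move; the robot and the scene stay as the last step left them, time stands still between calls to the robot, and variables do not carry over. Pictures are saved under pics/ and viewed, at most 10 in all, crops included, and the job is handed in when it is done.

Besides the shell and the picture viewer there is one more tool, called after "Emit:" by a JSON object that holds its "api" and its "payload", one argument or row to a line. apply_moves: Moves the arm, as the interface text tells. Its arguments: {"type":"object","properties":{"rows":{"type":"array"}},"required":["rows"]}

```bash
ls; mkdir -p pics; cat > h.py <<'E'
import numpy as np,cv2
from rig import *
def load(n):
    return np.load(f'{n}_d.npy'),camera_params(n)
def snap(n):
    im,d=capture(n); np.save(f'{n}_d.npy',d); np.save(f'{n}_i.npy',im); return im,d
def pts(n,uv,z=None):
    d,c=load(n); K=np.array([[c['fx'],0,c['cx']],[0,c['fy'],c['cy']],[0,0,1.]])
    uv=np.array(uv,float).reshape(-1,2)
    q=cv2.undistortPoints(uv.reshape(-1,1,2),K,np.array(c['D'])).reshape(-1,2)
    R=np.array(c['orientation']);t=np.array(c['xyz'])
    ray=np.c_[q[:,0],-q[:,1],-np.ones(len(q))]@R.T
    if z is None:
        dd=np.array([d[int(round(v)),int(round(u))] for u,v in uv]); return t+ray*dd[:,None]
    return t+ray*((z-t[2])/ray[:,2])[:,None]
E
python3 - <<'E'
from h import *
for n in('side','top'):
    im,d=snap(n); cv2.imwrite(f'pics/{n}0.png',cv2.resize(im[:,:,::-1],(800,600)))
    c=camera_params(n);print(n,c)
s=read_state();print(s)
E
```

```text
pics
side {'fx': 463.8257961209333, 'fy': 463.8257961209333, 'cx': 257.215092326649, 'cy': 185.69153202484333, 'D': array([-0.10746213,  0.        ,  0.        ,  0.        ,  0.        ]), 'xyz': array([-0.02727122, -0.96468489,  1.23934968]), 'orientation': array([[ 0.87891485,  0.3153593 , -0.35785081],
       [-0.47655084,  0.61235289, -0.63081157],
       [ 0.02019868,  0.72496375,  0.68849079]])}
top {'fx': 453.1541250364187, 'fy': 453.1541250364187, 'cx': 253.35943088130404, 'cy': 198.44815560237467, 'D': array([0.03789734, 0.        , 0.        , 0.        , 0.        ]), 'xyz': array([0.42038157, 0.03597782, 1.34370733]), 'orientation': array([[-0.01111606,  0.99641082, -0.0839161 ],
       [-0.99993206, -0.01078236,  0.00442879],
       [ 0.00350808,  0.08395963,  0.99646298]])}
{'time_s': 0.1, 'joint_positions': array([-7.43973187e+01,  3.02724815e+01,  8.21493672e+01, -1.48988103e-03,
        6.76897455e+01, -1.02277900e+01]), 'qvel': array([ 0.0623345 , -0.10077372, -0.17972852,  0.11978178, -0.09695788,
        0.02397571]), 'tau': array([-5.39017001e-04, -4.40986311e+01, -1.77151161e+01,  6.34898501e-02,
        5.33928804e-02, -3.31117576e-05]), 'position': array([ 0.27216581, -0.56194411,  0.24668007]), 'tcp_rot': array([[ 9.00082955e-01,  4.35718230e-01, -5.47028992e-04],
       [ 4.35718454e-01, -9.00081071e-01,  1.86944173e-03],
       [ 3.22179402e-04, -1.92100326e-03, -9.99998103e-01]]), 'force': array([-0.78789397,  0.52330107, -0.79106722]), 'moment': array([-0.03706491, -0.02827835, -0.0314305 ]), 'grasp_force': 0.0, 'opening': 0.9978304429769596}
```

View pics/side0.png

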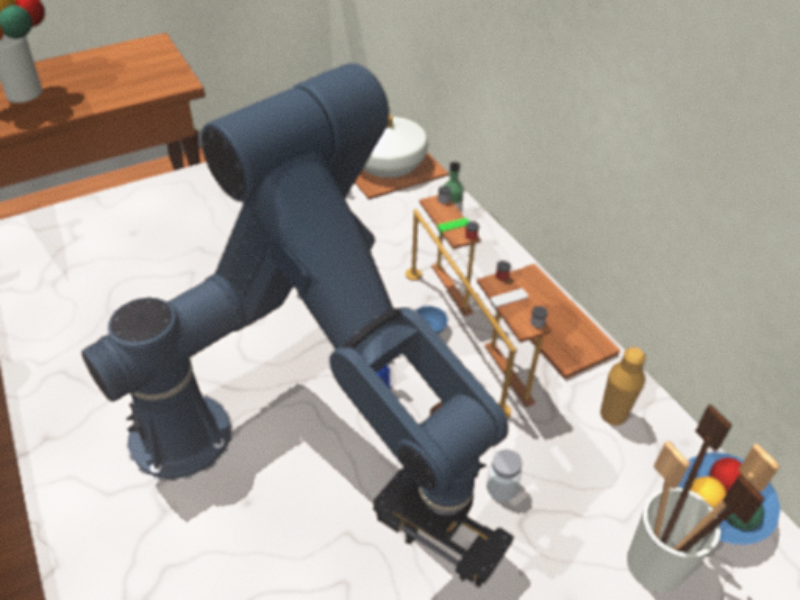

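View pics/top0.png

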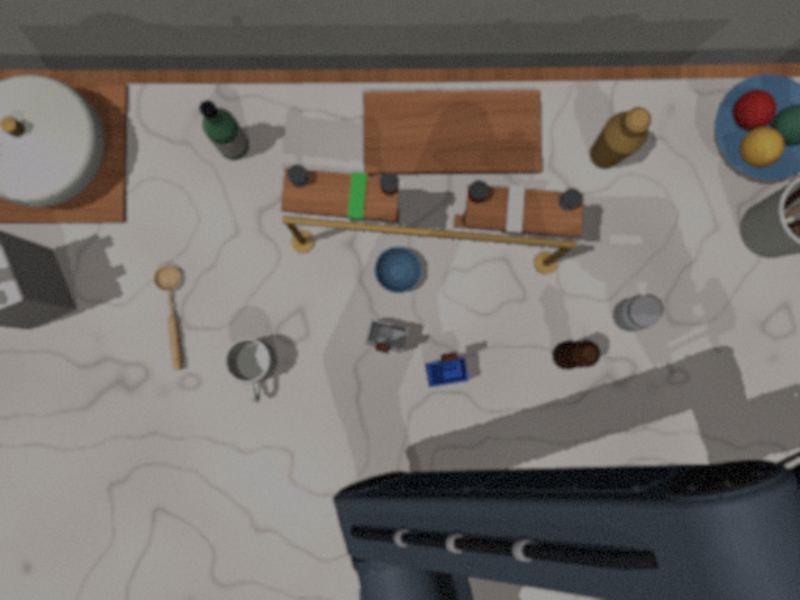

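Top view (800x600): the green clip is at (357,196) on the left (+y) shelf, and the white clip at (514,210). There are two caddy-shaped things. The grey steel one at (387,335) has its tab at (383,347) towards the robot. The blue one at (446,370) is the look-alike. The grey one fits "steel", so I'll confirm it in a crop.

```bash
python3 - <<'E'
from h import *
im=np.load('top_i.npy')
a=cv2.resize(im[195:255,220:310,::-1],None,fx=8,fy=8,interpolation=cv2.INTER_CUBIC)
cv2.imwrite('pics/crop_caddy.png',a)
b=cv2.resize(im[95:175,170:390,::-1],None,fx=3.6,fy=3.6,interpolation=cv2.INTER_CUBIC)
cv2.imwrite('pics/crop_rack.png',b)
E
```

```text
(no output)
```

View pics/crop_caddy.png

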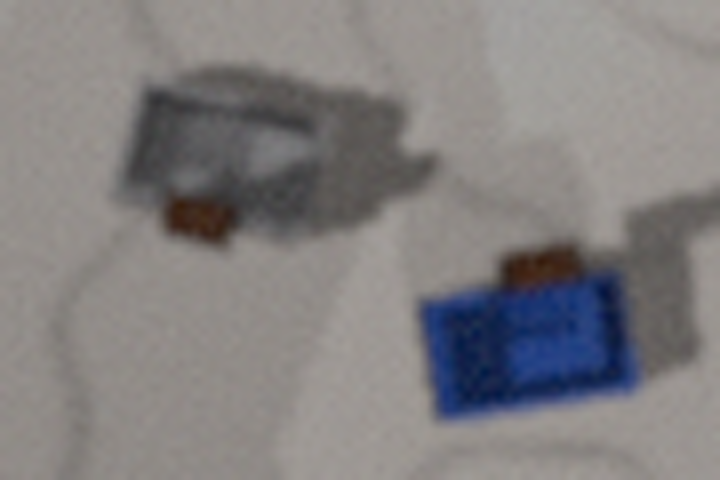

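View pics/crop_rack.png

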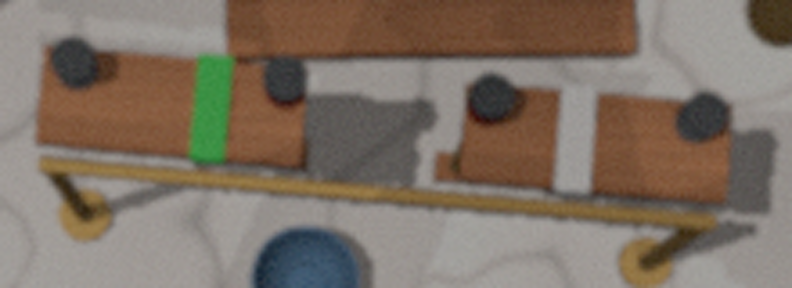

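The crop confirms it: the grey steel caddy is at crop (220,160), its brown tab at about (200,218). The blue one at (530,340) is not meant. In the rack crop the rail runs from (42,165) to (712,222), and the green clip's front edge is at (192..225,160).

```bash
python3 - <<'E'
from h import *
np.set_printoptions(precision=4,suppress=True)
def un(p,s,o): return (np.array(p,float)+.5)/s-.5+np.array(o)
r=un([(42,165),(150,174),(376,194),(600,213),(712,222)],3.6,(170,95))
P=pts('top',r,.206);print('rail',P, np.linalg.norm(P[-1]-P[0]))
e=P[0]-P[-1];print('yaw of rack deg',np.degrees(np.arctan2(-e[0],e[1])))
print('depthpts',pts('top',r))
# clip by colour
im=np.load('top_i.npy');d=np.load('top_d.npy');h=im.astype(int)
m=(h[...,1]>h[...,0]+60)&(h[...,1]>h[...,2]+60);v,u=np.nonzero(m)
Q=pts('top',np.c_[u,v],.235);print('clip n',len(u),Q.mean(0),Q.min(0),Q.max(0)); print(cv2.boxPoints(cv2.minAreaRect(Q[:,:2].astype(np.float32))))
print('shelf corners',pts('top',un([(47,45),(38,142),(304,166),(466,88),(462,180),(728,200)],3.6,(170,95)),.232))
# brown tab
m=np.zeros(d.shape,bool);m[215:228,236:254]=1
m&=(h[...,0]>h[...,2]+20);v,u=np.nonzero(m);D=pts('top',np.c_[u,v]);print('tab px',u.mean(),v.mean(),len(u));print('z',np.sort(D[:,2])[::8])
k=D[:,2]>.165;print(k.sum(),D[k].mean(0))
T=pts('top',np.c_[u,v],.176);R=cv2.minAreaRect(T[:,:2].astype(np.float32));print('tab rect',R)
print('tab corners',pts('top',un([(170,195),(237,207),(230,243),(165,232)],8,(220,195)),.176))
print('rim corners',pts('top',un([(148,88),(322,125),(310,236),(118,195)],8,(220,195)),.07))
D=pts('top',np.stack(np.meshgrid(np.arange(232,264),np.arange(200,230)),-1).reshape(-1,2))
k=(D[:,2]>.055)&(D[:,2]<.08);print('rim fit',k.sum(),cv2.minAreaRect(D[k,:2].astype(np.float32)))
k=(D[:,2]>.11)&(D[:,2]<.137);print('hook',k.sum(),D[k].mean(0))
E
```

```text
rail [[ 0.666   0.2124  0.206 ]
 [ 0.6589  0.1363  0.206 ]
 [ 0.643  -0.0232  0.206 ]
 [ 0.6276 -0.1809  0.206 ]
 [ 0.6203 -0.2594  0.206 ]] 0.4739760528927511
yaw of rack deg -5.542210104540354
depthpts [[ 0.6656  0.2121  0.2079]
 [ 0.6586  0.1362  0.2073]
 [ 0.6432 -0.0232  0.205 ]
 [ 0.6279 -0.1811  0.2047]
 [ 0.6206 -0.2598  0.2042]]
clip n 237 [0.6983 0.0913 0.235 ] [0.6623 0.0793 0.235 ] [0.7331 0.1047 0.235 ]
[[0.6614 0.0847]
 [0.7328 0.0778]
 [0.7348 0.0982]
 [0.6634 0.1051]]
shelf corners [[ 0.7447  0.2049  0.232 ]
 [ 0.6765  0.2111  0.232 ]
 [ 0.658   0.0276  0.232 ]
 [ 0.7115 -0.0853  0.232 ]
 [ 0.647  -0.0813  0.232 ]
 [ 0.6309 -0.2641  0.232 ]]
tab px 244.34375 221.78125 32
z [0.171  0.1752 0.1766 0.1779]
32 [0.4587 0.0547 0.1765]
tab rect ((0.45812854170799255, 0.054274968802928925), (0.018030038103461266, 0.010286496952176094), 89.36602783203125)
tab corners [[0.4661 0.0637 0.176 ]
 [0.462  0.0422 0.176 ]
 [0.4505 0.0445 0.176 ]
 [0.4542 0.0654 0.176 ]]
rim corners [[0.508  0.0736 0.07  ]
 [0.4943 0.0125 0.07  ]
 [0.4553 0.0172 0.07  ]
 [0.4705 0.0845 0.07  ]]
rim fit 109 ((0.48313891887664795, 0.04825172200798988), (0.0697173923254013, 0.04417812451720238), 75.37403106689453)
hook 92 [0.4794 0.0491 0.1278]
```

```bash
cat >> h.py <<'E'
from scipy.spatial.transform import Rotation as Ro
def goal(x,y,z,yawy):
    """tool down, tool y axis heading = yawy deg (world)"""
    s=read_state();R=np.array(s['tcp_rot']);a=np.radians(yawy)
    Y=np.array([np.cos(a),np.sin(a),0]);Z=np.array([0,0,-1.]);G=np.c_[np.cross(Y,Z),Y,Z]
    print('t',s['time_s'],'mm',np.round(R.T@(np.array([x,y,z])-s['position'])*1000,1),'rot6',np.round(Ro.from_matrix(R.T@G).as_rotvec(degrees=True)/6,2),'F',np.round(s['force'],1),s['opening'],s['grasp_force'])
E
python3 -c "
from h import *
goal(.4582,.0544,.28,-103)"
```

```text
t 0.1 mm [ 436.  -473.8  -32.3] rot6 [-0.02  0.    6.47] F [-0.8  0.5 -0.8] 0.9978304429769596 0.0
```

Emit:
{"api": "apply_moves", "payload": {
  "rows": [
    {"x":0,"y":0,"z":-32,"rz":0.5},
    {"x":60,"y":-65,"z":-32,"rz":1.5},
    {"x":436,"y":-474,"z":-32,"rz":6.47},
    {"x":436,"y":-474,"z":-32,"rz":6.47},
    {"x":436,"y":-474,"z":-32,"rz":6.47},
    {"x":436,"y":-474,"z":-32,"rz":6.47},
    {"x":436,"y":-474,"z":-32,"rz":6.47},
    {"x":436,"y":-474,"z":-32,"rz":6.47},
    {"x":436,"y":-474,"z":-32,"rz":6.47},
    {"x":436,"y":-474,"z":-32,"rz":6.47}
  ]
}}

```text
validation failed for argument at $.ro...
```

Emit:
{"api": "apply_moves", "payload": {
  "rows": [
    {"x":0,"y":0,"z":0}
  ]
}}

```text
validation failed for argument at $.ro...
```

```bash
python3 -c "
from h import *
goal(.4582,.0544,.28,-103)"
```

```text
t 0.1 mm [ 436.  -473.8  -32.3] rot6 [-0.02  0.    6.47] F [-0.8  0.5 -0.8] 0.9978304429769596 0.0
```

Emit:
{"api": "apply_moves", "payload": {
  "rows": [
    {"x":0,"y":0,"z":-32,"rx":0,"ry":0,"rz":0.5,"claw":0},
    {"x":60,"y":-65,"z":-32,"rx":0,"ry":0,"rz":1.5,"claw":0},
    {"x":436,"y":-474,"z":-32,"rx":0,"ry":0,"rz":6.47,"claw":0},
    {"x":436,"y":-474,"z":-32,"rx":0,"ry":0,"rz":6.47,"claw":0},
    {"x":436,"y":-474,"z":-32,"rx":0,"ry":0,"rz":6.47,"claw":0},
    {"x":436,"y":-474,"z":-32,"rx":0,"ry":0,"rz":6.47,"claw":0},
    {"x":436,"y":-474,"z":-32,"rx":0,"ry":0,"rz":6.47,"claw":0},
    {"x":436,"y":-474,"z":-32,"rx":0,"ry":0,"rz":6.47,"claw":0},
    {"x":436,"y":-474,"z":-32,"rx":0,"ry":0,"rz":6.47,"claw":0},
    {"x":436,"y":-474,"z":-32,"rx":0,"ry":0,"rz":6.47,"claw":0}
  ]
}}

```text
time_s: 1.35
position: [0.4349, -0.022, 0.2795]
tcp_rot: [[0.974, -0.225, 0.0], [-0.225, -0.974, -0.0], [0.0, 0.0, -1.0]]
force: [1.0, -0.9, -0.1]
opening: 1.0
grasp_force: 0.0
```

```bash
python3 -c "
from h import *
goal(.4582,.0544,.28,-103)"
```

```text
t 1.35 mm [  5.5 -79.7  -0.5] rot6 [ 0. -0. -0.] F [ 1.  -0.9 -0.1] 1.0003958214150104 0.0
```

Emit:
{"api": "apply_moves", "payload": {
  "rows": [
    {"x":3,"y":-50,"z":0,"rx":0,"ry":0,"rz":0,"claw":0},
    {"x":3,"y":-50,"z":0,"rx":0,"ry":0,"rz":0,"claw":0},
    {"x":3,"y":-50,"z":0,"rx":0,"ry":0,"rz":0,"claw":0}
  ]
}}

```text
time_s: 1.72
position: [0.4485, 0.0239, 0.2793]
tcp_rot: [[0.975, -0.224, -0.001], [-0.224, -0.975, -0.0], [-0.001, 0.001, -1.0]]
force: [-0.2, 0.3, 0.1]
opening: 0.998
grasp_force: 0.0
```

```bash
python3 - <<'E'
from h import *
goal(.4582,.0544,.28,-103)
im,d=snap('side'); q=im[150:290,190:340,::-1]
cv2.imwrite('pics/side1.png',cv2.resize(q,None,fx=4,fy=4,interpolation=cv2.INTER_CUBIC))
E
```

```text
t 1.725 mm [  2.6 -31.9  -0.7] rot6 [0.01 0.01 0.01] F [-0.2  0.3  0.1] 0.997704360388209 0.0
```

View pics/side1.png

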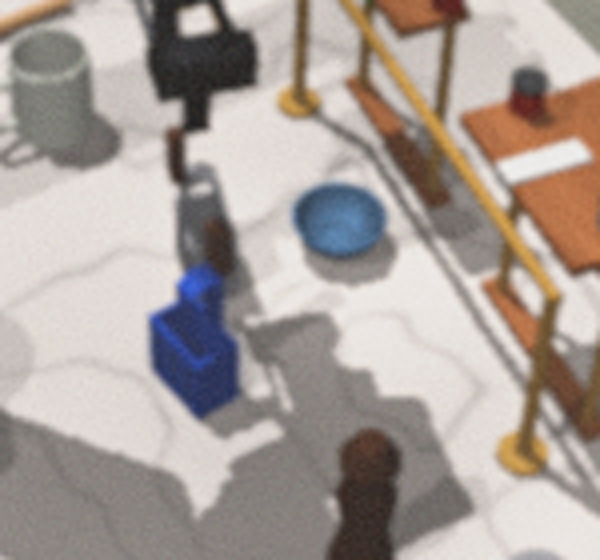

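The side crop shows the steel caddy with its tab at (176,150), tab top at about (176,130). The blue caddy is separate at (195,350), and the gripper is above and behind. I'll cross-check the tab position with this camera.

```bash
python3 - <<'E'
from h import *
print(pts('side',[(190+176/4,150+131/4),(190+176/4,150+150/4)],.174))
print(pts('side',[(190+176/4,150+150/4)],.152), pts('side',[(190+176/4,150+150/4)]))
E
```

```text
[[0.46402312 0.05968034 0.174     ]
 [0.45378243 0.03903986 0.174     ]]
[[0.46371642 0.05976727 0.152     ]] [[0.45568235 0.04300407 0.1697924 ]]
```

Emit:
{"api": "apply_moves", "payload": {
  "rows": [
    {"x":2.6,"y":-32,"z":-1,"rx":0,"ry":0,"rz":0,"claw":0},
    {"x":2.6,"y":-32,"z":-1,"rx":0,"ry":0,"rz":0,"claw":0},
    {"x":2.6,"y":-32,"z":-1,"rx":0,"ry":0,"rz":0,"claw":0}
  ]
}}

```text
time_s: 2.15
position: [0.4583, 0.0533, 0.2804]
tcp_rot: [[0.974, -0.226, -0.001], [-0.226, -0.974, -0.001], [-0.001, 0.001, -1.0]]
force: [-0.1, -0.1, 0.8]
opening: 1.002
grasp_force: 0.0
```

```bash
python3 -c "
from h import *
goal(.4582,.0544,.158,-103)"
```

```text
t 2.15 mm [ -0.3  -1.1 122.4] rot6 [ 0.01  0.01 -0.01] F [-0.1 -0.1  0.8] 1.0019069140120838 0.0
```

Emit:
{"api": "apply_moves", "payload": {
  "rows": [
    {"x":0,"y":-1,"z":50,"rx":0,"ry":0,"rz":0,"claw":0},
    {"x":0,"y":-1,"z":95,"rx":0,"ry":0,"rz":0,"claw":0},
    {"x":0,"y":-1,"z":122,"rx":0,"ry":0,"rz":0,"claw":0},
    {"x":0,"y":-1,"z":122,"rx":0,"ry":0,"rz":0,"claw":0},
    {"x":0,"y":-1,"z":122,"rx":0,"ry":0,"rz":0,"claw":0},
    {"x":0,"y":-1,"z":122,"rx":0,"ry":0,"rz":0,"claw":120},
    {"x":0,"y":-1,"z":122,"rx":0,"ry":0,"rz":0,"claw":160},
    {"x":0,"y":-1,"z":122,"rx":0,"ry":0,"rz":0,"claw":200},
    {"x":0,"y":-1,"z":122,"rx":0,"ry":0,"rz":0,"claw":255},
    {"x":0,"y":-1,"z":122,"rx":0,"ry":0,"rz":0,"claw":255}
  ]
}}

```text
time_s: 3.4
position: [0.4589, 0.0557, 0.1586]
tcp_rot: [[0.974, -0.225, 0.0], [-0.225, -0.974, -0.0], [0.0, -0.0, -1.0]]
force: [-0.0, 0.6, -0.3]
opening: 0.513
grasp_force: 0.0
```

Emit:
{"api": "apply_moves", "payload": {
  "rows": [
    {"x":0,"y":0,"z":0,"rx":0,"ry":0,"rz":0,"claw":255},
    {"x":0,"y":0,"z":0,"rx":0,"ry":0,"rz":0,"claw":255},
    {"x":0,"y":0,"z":0,"rx":0,"ry":0,"rz":0,"claw":255},
    {"x":0,"y":0,"z":0,"rx":0,"ry":0,"rz":0,"claw":255}
  ]
}}

```text
time_s: 3.9
position: [0.4587, 0.0556, 0.1584]
tcp_rot: [[0.974, -0.225, -0.0], [-0.225, -0.974, -0.0], [-0.0, 0.0, -1.0]]
force: [-0.5, -0.9, -1.8]
opening: 0.274
grasp_force: 29.8
```

```bash
python3 -c "
from h import *
goal(.4582,.0544,.268,-103)"
```

```text
t 3.9 mm [  -0.3    1.3 -109.6] rot6 [0. 0. 0.] F [-0.5 -0.9 -1.8] 0.2742178819687477 29.78557951748371
```

Emit:
{"api": "apply_moves", "payload": {
  "rows": [
    {"x":0,"y":0,"z":-15,"rx":0,"ry":0,"rz":0,"claw":255},
    {"x":0,"y":0,"z":-40,"rx":0,"ry":0,"rz":0,"claw":255},
    {"x":0,"y":0,"z":-70,"rx":0,"ry":0,"rz":0,"claw":255},
    {"x":0,"y":0,"z":-95,"rx":0,"ry":0,"rz":0,"claw":255},
    {"x":0,"y":0,"z":-110,"rx":0,"ry":0,"rz":0,"claw":255},
    {"x":0,"y":0,"z":-110,"rx":0,"ry":0,"rz":0,"claw":255},
    {"x":0,"y":0,"z":-110,"rx":0,"ry":0,"rz":0,"claw":255}
  ]
}}

```text
time_s: 4.78
position: [0.458, 0.0558, 0.2676]
tcp_rot: [[0.974, -0.225, -0.002], [-0.225, -0.974, 0.0], [-0.002, 0.0, -1.0]]
force: [-0.2, 0.1, -2.7]
opening: 0.269
grasp_force: 29.8
```

```bash
python3 -c "
from h import *
goal(.5634,-.0173,.268,-95.5)"
```

```text
t 4.775 mm [119.2  47.5  -0.6] rot6 [ 0.    0.02 -1.25] F [-0.2  0.1 -2.7] 0.2693357578471071 29.776662290096283
```

Emit:
{"api": "apply_moves", "payload": {
  "rows": [
    {"x":20,"y":0,"z":0,"rx":0,"ry":0,"rz":0,"claw":255},
    {"x":45,"y":0,"z":0,"rx":0,"ry":0,"rz":0,"claw":255},
    {"x":70,"y":5,"z":0,"rx":0,"ry":0,"rz":-0.2,"claw":255},
    {"x":92,"y":18,"z":0,"rx":0,"ry":0,"rz":-0.6,"claw":255},
    {"x":110,"y":35,"z":0,"rx":0,"ry":0,"rz":-1.0,"claw":255},
    {"x":119,"y":47,"z":0,"rx":0,"ry":0,"rz":-1.25,"claw":255},
    {"x":119,"y":47,"z":0,"rx":0,"ry":0,"rz":-1.25,"claw":255},
    {"x":119,"y":47,"z":0,"rx":0,"ry":0,"rz":-1.25,"claw":255}
  ]
}}

```text
time_s: 5.78
position: [0.5632, -0.0163, 0.2675]
tcp_rot: [[0.995, -0.096, -0.003], [-0.096, -0.995, 0.001], [-0.003, -0.001, -1.0]]
force: [0.2, 0.3, -3.4]
opening: 0.272
grasp_force: 29.8
```

```bash
python3 - <<'E'
from h import *
goal(.5634,-.0173,.268,-95.5)
a,_=snap('side'); b,_=snap('top')
f=lambda q:cv2.resize(q[:,:,::-1],(400,400),interpolation=cv2.INTER_CUBIC)
cv2.imwrite('pics/both2.png',np.hstack([f(a[120:240,230:350]),f(b[100:220,200:320])]))
E
```

```text
t 5.775 mm [ 0.3  1.  -0.5] rot6 [-0.01  0.03 -0.  ] F [ 0.2  0.3 -3.4] 0.2719967067080254 29.77539227809757
```

View pics/both2.png

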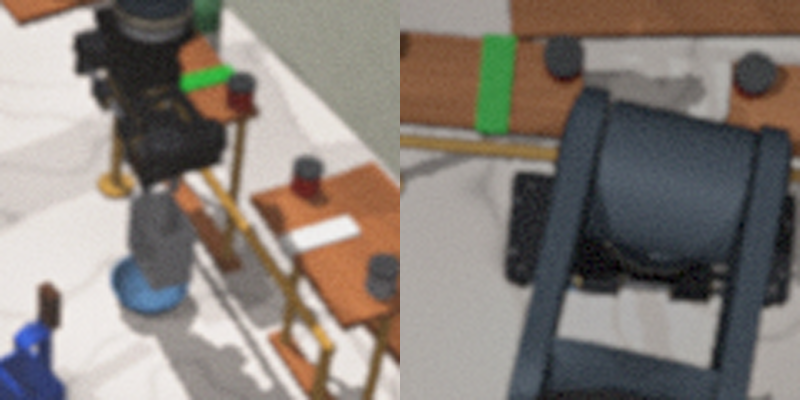

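The side half shows the caddy held at (160,240), over the bowl and in front of the rail. The arm hides it in the top view. I'll measure the box from side depth.

```bash
python3 - <<'E'
from h import *
np.set_printoptions(precision=4,suppress=True)
U,V=np.meshgrid(np.arange(255,300),np.arange(165,215));uv=np.c_[U.ravel(),V.ravel()]
D=pts('side',uv);s=read_state()
R=np.array(s['tcp_rot']);
k=(D[:,2]>.09)&(D[:,2]<.25)&(D[:,0]>.5)&(D[:,0]<.625)
Q=(D[k]-s['position'])*1000
a=np.radians(-5.5);c,n=np.cos(a),np.sin(a)
X=Q[:,0]*c+Q[:,1]*n;Y=-Q[:,0]*n+Q[:,1]*c;Z=D[k][:,2]*1000
# expected in TCP frame: box x -16+20=+4..+48, y -35..35, z 110..180
print('x',np.percentile(X,[1,5,25,50,75,95,99]),'y',np.percentile(Y,[1,5,50,95,99]),'z',np.percentile(Z,[1,5,50,95,99]))
for z0 in range(100,185,10):
    j=(Z>z0)&(Z<z0+10)
    if j.sum()>3:
        f=j&(Y>-25)&(Y<25); g=j&(Y<-28)
        print(z0,j.sum(),'-x wall X',np.median(X[f]),'Ymin',np.percentile(Y[j],[5,20]), 'X on -y side',np.percentile(X[g],[5,50,95]) if g.any() else '')
E
```

```text
x [-6.1219  3.4537  5.9007 18.4007 39.5205 46.6938 48.5518] y [-40.3437 -38.0294 -11.5917  30.8186  34.82  ] z [111.8811 117.1782 159.4526 227.3085 247.5558]
100 4 -x wall X nan Ymin [-33.0701 -32.7498] X on -y side [ 8.0231 19.036  31.9771]
110 39 -x wall X 4.941829754511622 Ymin [-38.0514 -36.7254] X on -y side [ 6.5151 27.1508 45.9341]
120 46 -x wall X 5.668585595506036 Ymin [-38.0664 -35.7968] X on -y side [ 3.7305 23.0431 41.9599]
130 58 -x wall X 6.307510510810564 Ymin [-38.1563 -35.1263] X on -y side [ 4.1599 25.5353 45.5113]
140 59 -x wall X 5.659019179378636 Ymin [-37.5442 -36.4228] X on -y side [ 4.0548 22.5657 43.9475]
150 62 -x wall X 7.076638254675361 Ymin [-38.47   -35.6441] X on -y side [ 3.8227 30.38   46.8934]
160 68 -x wall X 42.87431800196188 Ymin [-37.7535 -35.4754] X on -y side [ 6.3207 23.9378 45.5019]
170 82 -x wall X 8.72080513413853 Ymin [-38.0049 -34.9007] X on -y side [ 5.0105 27.0123 43.621 ]
180 49 -x wall X 9.171212281995558 Ymin [-38.3242 -35.7466] X on -y side [ 8.0752 25.1802 45.8689]
  return _methods._mean(a, axis=axis, dtype=dtype,
  ret = ret.dtype.type(ret / rcount)
```

```bash
python3 - <<'E'
from h import *
np.set_printoptions(precision=4,suppress=True)
im=np.load('side_i.npy').astype(int)
m=(im[...,0]>im[...,2]+60)&(im[...,1]>im[...,2]+25);m[:165]=0;m[230:]=0;m[:,:285]=0;m[:,335:]=0
v,u=np.nonzero(m);D=pts('side',np.c_[u,v]);k=(D[:,2]>.195)&(D[:,2]<.212)&(abs(D[:,0]-.635)<.03);D=D[k]
m0=np.array([.643,-.025]);a=np.radians(-5.54);x=(D[:,0]-m0[0])*np.cos(a)+(D[:,1]-m0[1])*np.sin(a);y=-(D[:,0]-m0[0])*np.sin(a)+(D[:,1]-m0[1])*np.cos(a)
print(len(D),np.percentile(x*1000,[5,25,50,75,95]),np.percentile(y*1000,[5,95]),np.percentile(D[:,2],[5,50,95]));print(np.polyfit(y,x,1))
E
```

```text
151 [-3.5198 -1.7765  0.0935  1.6078  4.6645] [-235.0819    3.5701] [0.2019 0.2064 0.2096]
[0.0047 0.0006]
```

Emit:
{"api": "apply_moves", "payload": {
  "rows": [
    {"x":15,"y":1,"z":0,"rx":0,"ry":0,"rz":0,"claw":255},
    {"x":30,"y":1,"z":0,"rx":0,"ry":0,"rz":0,"claw":255},
    {"x":45,"y":1,"z":0,"rx":0,"ry":0,"rz":0,"claw":255},
    {"x":55,"y":1,"z":0,"rx":0,"ry":0,"rz":0,"claw":255},
    {"x":60,"y":1,"z":0,"rx":0,"ry":0,"rz":0,"claw":255},
    {"x":60,"y":1,"z":0,"rx":0,"ry":0,"rz":0,"claw":255},
    {"x":60,"y":1,"z":0,"rx":0,"ry":0,"rz":0,"claw":255}
  ]
}}

```text
time_s: 6.75
position: [0.6233, -0.0235, 0.2685]
tcp_rot: [[0.995, -0.096, -0.001], [-0.096, -0.995, 0.0], [-0.001, -0.0, -1.0]]
force: [0.2, 0.7, -2.1]
opening: 0.273
grasp_force: 29.8
```

Emit:
{"api": "apply_moves", "payload": {
  "rows": [
    {"x":0,"y":0,"z":5,"rx":0,"ry":0,"rz":0,"claw":255},
    {"x":0,"y":0,"z":10,"rx":0,"ry":0,"rz":0,"claw":255},
    {"x":0,"y":0,"z":14,"rx":0,"ry":0,"rz":0,"claw":255},
    {"x":0,"y":0,"z":14,"rx":0,"ry":0,"rz":0,"claw":255},
    {"x":0,"y":0,"z":14,"rx":0,"ry":0,"rz":0,"claw":255}
  ]
}}

```text
time_s: 7.38
position: [0.624, -0.0237, 0.2546]
tcp_rot: [[0.995, -0.096, 0.0], [-0.096, -0.995, -0.0], [0.0, -0.0, -1.0]]
force: [-0.5, 0.0, -2.1]
opening: 0.274
grasp_force: 29.8
```

Emit:
{"api": "apply_moves", "payload": {
  "rows": [
    {"x":0,"y":0,"z":4,"rx":0,"ry":0,"rz":0,"claw":255},
    {"x":0,"y":0,"z":8,"rx":0,"ry":0,"rz":0,"claw":255},
    {"x":0,"y":0,"z":11,"rx":0,"ry":0,"rz":0,"claw":255},
    {"x":0,"y":0,"z":13,"rx":0,"ry":0,"rz":0,"claw":255},
    {"x":0,"y":0,"z":13,"rx":0,"ry":0,"rz":0,"claw":255},
    {"x":0,"y":0,"z":13,"rx":0,"ry":0,"rz":0,"claw":255}
  ]
}}

```text
time_s: 8.12
position: [0.624, -0.0237, 0.2417]
tcp_rot: [[0.995, -0.096, 0.0], [-0.096, -0.995, -0.0], [0.0, 0.0, -1.0]]
force: [0.1, -0.4, -2.6]
opening: 0.271
grasp_force: 29.8
```

Emit:
{"api": "apply_moves", "payload": {
  "rows": [
    {"x":0,"y":0,"z":1,"rx":0,"ry":0,"rz":0,"claw":255},
    {"x":0,"y":0,"z":2,"rx":0,"ry":0,"rz":0,"claw":255},
    {"x":0,"y":0,"z":2,"rx":0,"ry":0,"rz":0,"claw":255}
  ]
}}

```text
time_s: 8.5
position: [0.6238, -0.0236, 0.2394]
tcp_rot: [[0.995, -0.096, -0.0], [-0.096, -0.995, 0.0], [-0.0, -0.0, -1.0]]
force: [0.0, -0.4, -3.4]
opening: 0.275
grasp_force: 29.8
```

Emit:
{"api": "apply_moves", "payload": {
  "rows": [
    {"x":0,"y":0,"z":1,"rx":0,"ry":0,"rz":0,"claw":255},
    {"x":0,"y":0,"z":1,"rx":0,"ry":0,"rz":0,"claw":255}
  ]
}}

```text
time_s: 8.75
position: [0.6242, -0.0237, 0.2388]
tcp_rot: [[0.995, -0.096, 0.001], [-0.096, -0.995, -0.0], [0.001, 0.0, -1.0]]
force: [0.3, -1.7, -1.9]
opening: 0.272
grasp_force: 29.8
```

Emit:
{"api": "apply_moves", "payload": {
  "rows": [
    {"x":0,"y":0,"z":1,"rx":0,"ry":0,"rz":0,"claw":255},
    {"x":0,"y":0,"z":1,"rx":0,"ry":0,"rz":0,"claw":255}
  ]
}}

```text
time_s: 9.0
position: [0.6246, -0.0238, 0.2383]
tcp_rot: [[0.995, -0.096, 0.002], [-0.096, -0.995, -0.0], [0.002, 0.0, -1.0]]
force: [0.6, 0.6, 1.9]
opening: 0.275
grasp_force: 29.8
```

```bash
python3 - <<'E'
from h import *
s=read_state();print(s['position'],s['force'])
a,_=snap('side')
cv2.imwrite('pics/s3.png',cv2.resize(a[120:220,230:350,::-1],None,fx=6,fy=6,interpolation=cv2.INTER_CUBIC))
E
```

```text
[ 0.62455527 -0.02380404  0.23832989] [0.57249298 0.61201117 1.92861035]
```

View pics/s3.png

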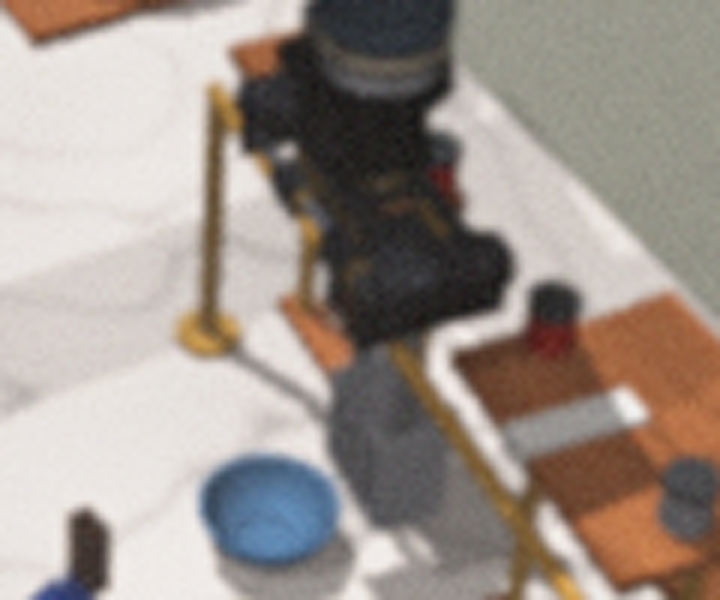

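The hook is over the rail in the gap at crop (390,360), and the force change shows contact. Next is the slide along +y, easing off slightly.

Emit:
{"api": "apply_moves", "payload": {
  "rows": [
    {"x":0,"y":0,"z":-1,"rx":0,"ry":0,"rz":0,"claw":255},
    {"x":0,"y":-8,"z":-1,"rx":0,"ry":0,"rz":0,"claw":255},
    {"x":0,"y":-18,"z":-1,"rx":0,"ry":0,"rz":0,"claw":255},
    {"x":0,"y":-29,"z":-1,"rx":0,"ry":0,"rz":0,"claw":255},
    {"x":0,"y":-40,"z":-1,"rx":0,"ry":0,"rz":0,"claw":255},
    {"x":0,"y":-50,"z":-1,"rx":0,"ry":0,"rz":0,"claw":255},
    {"x":0,"y":-58,"z":-1,"rx":0,"ry":0,"rz":0,"claw":255},
    {"x":0,"y":-62,"z":-1,"rx":0,"ry":0,"rz":0,"claw":255}
  ]
}}

```text
time_s: 10.05
position: [0.63, 0.0385, 0.2387]
tcp_rot: [[0.995, -0.095, 0.0], [-0.095, -0.995, -0.0], [0.001, 0.0, -1.0]]
force: [1.7, -3.0, 0.3]
opening: 0.275
grasp_force: 29.8
```

Emit:
{"api": "apply_moves", "payload": {
  "rows": [
    {"x":0,"y":0,"z":0,"rx":0,"ry":0,"rz":0,"claw":255},
    {"x":0,"y":-8,"z":0,"rx":0,"ry":0,"rz":0,"claw":255},
    {"x":0,"y":-18,"z":0,"rx":0,"ry":0,"rz":0,"claw":255},
    {"x":0,"y":-29,"z":0,"rx":0,"ry":0,"rz":0,"claw":255},
    {"x":0,"y":-40,"z":0,"rx":0,"ry":0,"rz":0,"claw":255},
    {"x":0,"y":-50,"z":0,"rx":0,"ry":0,"rz":0,"claw":255},
    {"x":0,"y":-57,"z":0,"rx":0,"ry":0,"rz":0,"claw":255},
    {"x":0,"y":-60,"z":0,"rx":0,"ry":0,"rz":0,"claw":255},
    {"x":0,"y":-60,"z":0,"rx":0,"ry":0,"rz":0,"claw":255}
  ]
}}

```text
time_s: 11.18
position: [0.6357, 0.0984, 0.2387]
tcp_rot: [[0.995, -0.096, 0.001], [-0.096, -0.995, 0.001], [0.001, -0.001, -1.0]]
force: [2.1, -0.9, 1.9]
opening: 0.277
grasp_force: 29.8
```

```bash
python3 - <<'E'
from h import *
np.set_printoptions(precision=4,suppress=True)
s=read_state();t=s['position']+np.array([.0209,-.002,0]);e=np.array([.6555,.0955])-t[:2];print('left along rail mm',1000*(e@[.0966,.9953]),'x',1000*(e@[.9953,-.0966]))
b,_=snap('top');h=b.astype(int);m=(h[...,1]>h[...,0]+60)&(h[...,1]>h[...,2]+60);v,u=np.nonzero(m);print(len(u))
a,_=snap('side')
f=lambda q:cv2.resize(q[:,:,::-1],(400,400),interpolation=cv2.INTER_CUBIC)
cv2.imwrite('pics/both4.png',np.hstack([f(a[90:190,220:320]),f(b[80:180,160:260])]))
E
```

```text
left along rail mm -0.9721201716800205 x -1.0415390785549272
0
```

View pics/both4.png

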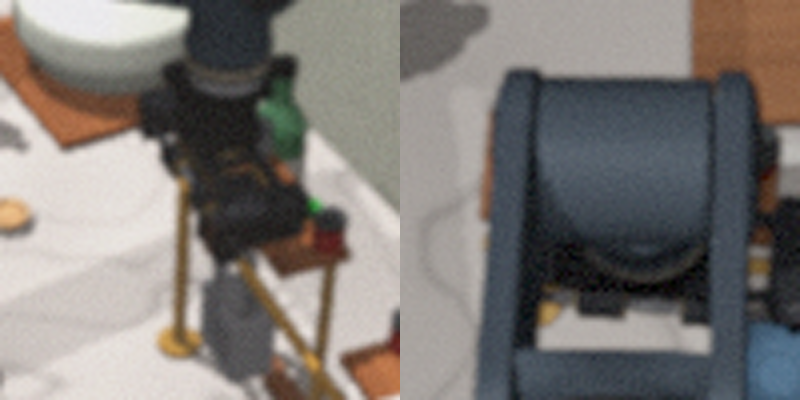

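The caddy is hanging on the rail under the green-clip shelf at (240,320), with the tool within 1 mm of the computed mark. I'll release it, back up, and look.

Emit:
{"api": "apply_moves", "payload": {
  "rows": [
    {"x":0,"y":0,"z":0,"rx":0,"ry":0,"rz":0,"claw":170},
    {"x":0,"y":0,"z":0,"rx":0,"ry":0,"rz":0,"claw":130},
    {"x":0,"y":0,"z":0,"rx":0,"ry":0,"rz":0,"claw":110},
    {"x":0,"y":0,"z":0,"rx":0,"ry":0,"rz":0,"claw":110},
    {"x":0,"y":0,"z":0,"rx":0,"ry":0,"rz":0,"claw":110},
    {"x":0,"y":0,"z":0,"rx":0,"ry":0,"rz":0,"claw":110}
  ]
}}

```text
time_s: 12.02
position: [0.6355, 0.0978, 0.2386]
tcp_rot: [[0.995, -0.096, -0.0], [-0.096, -0.995, 0.0], [-0.0, -0.0, -1.0]]
force: [0.3, 0.6, -0.6]
opening: 0.566
grasp_force: 0.0
```

Emit:
{"api": "apply_moves", "payload": {
  "rows": [
    {"x":0,"y":0,"z":-20,"rx":0,"ry":0,"rz":0,"claw":110},
    {"x":0,"y":0,"z":-45,"rx":0,"ry":0,"rz":0,"claw":110},
    {"x":0,"y":0,"z":-80,"rx":0,"ry":0,"rz":0,"claw":110},
    {"x":-60,"y":0,"z":-110,"rx":0,"ry":0,"rz":0,"claw":110},
    {"x":-110,"y":0,"z":-110,"rx":0,"ry":0,"rz":0,"claw":110},
    {"x":-160,"y":0,"z":-110,"rx":0,"ry":0,"rz":0,"claw":110},
    {"x":-200,"y":0,"z":-110,"rx":0,"ry":0,"rz":0,"claw":110},
    {"x":-200,"y":0,"z":-110,"rx":0,"ry":0,"rz":0,"claw":110},
    {"x":-200,"y":0,"z":-110,"rx":0,"ry":0,"rz":0,"claw":110}
  ]
}}

```text
time_s: 13.15
position: [0.4374, 0.1169, 0.3492]
tcp_rot: [[0.995, -0.096, 0.002], [-0.096, -0.995, 0.0], [0.002, -0.0, -1.0]]
force: [0.3, -0.4, -0.3]
opening: 0.567
grasp_force: 0.0
```

```bash
python3 - <<'E'
from h import *
np.set_printoptions(precision=4,suppress=True)
b,_=snap('top');a,_=snap('side')
f=lambda q:cv2.resize(q[:,:,::-1],(400,400),interpolation=cv2.INTER_CUBIC)
cv2.imwrite('pics/both5.png',np.hstack([f(a[90:190,220:320]),f(b[90:170,180:260])]))
E
```

```text
(no output)
```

View pics/both5.png

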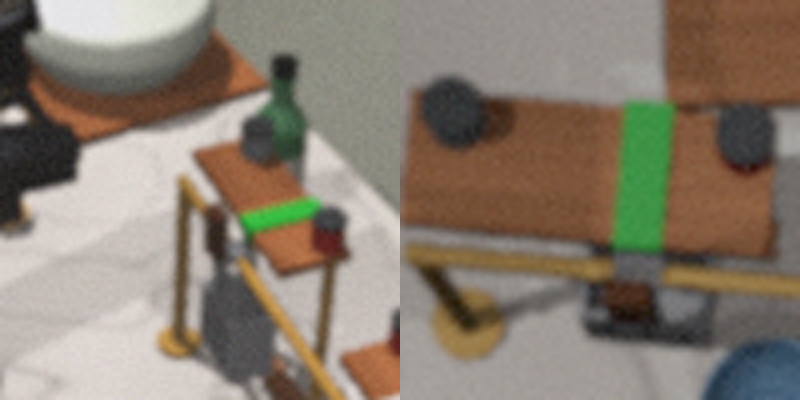

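The caddy hangs upright. In the top view its hook at (638,266) lines up with the clip's front edge at (637,248). One numeric check while it settles.

Emit:
{"api": "apply_moves", "payload": {
  "rows": [
    {"x":0,"y":0,"z":0,"rx":0,"ry":0,"rz":0,"claw":110},
    {"x":0,"y":0,"z":0,"rx":0,"ry":0,"rz":0,"claw":110},
    {"x":0,"y":0,"z":0,"rx":0,"ry":0,"rz":0,"claw":110},
    {"x":0,"y":0,"z":0,"rx":0,"ry":0,"rz":0,"claw":110},
    {"x":0,"y":0,"z":0,"rx":0,"ry":0,"rz":0,"claw":110},
    {"x":0,"y":0,"z":0,"rx":0,"ry":0,"rz":0,"claw":110},
    {"x":0,"y":0,"z":0,"rx":0,"ry":0,"rz":0,"claw":110},
    {"x":0,"y":0,"z":0,"rx":0,"ry":0,"rz":0,"claw":110}
  ]
}}

```text
time_s: 14.25
position: [0.4364, 0.1169, 0.3486]
tcp_rot: [[0.995, -0.096, 0.0], [-0.096, -0.995, 0.0], [0.0, -0.0, -1.0]]
force: [0.4, -0.7, 0.8]
opening: 0.57
grasp_force: 0.0
```

```bash
python3 - <<'E'
from h import *
f=lambda x,y:[(x-400+.5)/5-.5+180,(y+.5)/5-.5+90]
def yr(P): return 1000*((P[0,:2]-[.6555,.0955])@np.array([.0966,.9953]))
print('hook',yr(pts('top',[f(638,266)],.211)),'tab',yr(pts('top',[f(629,300)],.256)),'clip',yr(pts('top',[f(643,176)],.235)))
b0=np.load('top_i.npy').astype(float);b,_=snap('top');print('change',np.abs(b[130:165,210:250]-b0[130:165,210:250]).mean())
E
```

```text
hook 0.34569869033118505 tab -0.07386354659527292 clip 0.193297637789973
change 3.051190476190476
```

Hook and clip agree to within 1 mm, and the caddy is still.

```bash
python3 -c "
from rig import *
print(hand_in())"
```

```text
the job is handed in; nothing more can be done
None
```

The steel caddy hangs freely and upright on the rail under the green-clip shelf, its hook within about 1 mm of the clip's middle by my camera measurement; I disturbed nothing else that I could see, and the job was handed in at about 14 s, with no verdict shown.

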